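# Cash up: pack the fines cash box in layers

### The job

Pack the desk's cash box for the safe, from the bottom up: lay the receipt book flat on the floor of the box, then seat the empty coin tray level on the ledges above it, then lay each of the two coin rolls in the tray groove cut to its length, and last put the lid on so that it sits down on the rim all round. Do not load the tray before it stands in the box, because it tips when it is carried full, and leave the jar, the stapler and the calculator where they are.

Things in the scene. Friction and masses are not known exactly. Their poses are not given: they have to be found in the camera images.
- cash_box: open dark steel cash box, fixed. Origin: centre of its underside, z up. Outside 148 (x) x 198 (y) x 70 mm high, walls 4 mm: clear inside 140 x 190; floor 3 mm above the origin. Inside, a steel ledge 16 mm wide runs along each short end (+y and -y), its top 24 mm above the origin; between the ledges 158 mm is open down to the floor. A round lock is on the -x face.
- receipt_book: loose receipt book with brown card covers, 62 (x) x 120 (y) x 16 mm, 0.11 kg, lying flat. Origin: centre of its underside, z up. Grasp it across the 62 mm. It fits on the box floor between the ledges with its long side along the box's long side.
- coin_tray: loose grey coin tray, 0.18 kg. Origin: centre of its underside, z up. Foot 124x174 mm (x,y), flaring to 135x185 at the rim 18 mm up; deck at 11 mm. Black handle bar in the middle: along x, 70 long, 12 wide, 10 deep, top at 41 mm. V grooves along x in the deck: long one (107 mm) at y=+48, short (67 mm) at y=-48, both at x=0. Seated either way round, its underside is 24 mm above the box origin.
- roll_long: the longer, thinner paper-wrapped coin roll, 95 mm long, 24 mm diameter, about 0.31 kg, lying down; faintly faceted, so it does not roll off by itself. Origin: its centre, on its axis, 12 mm above the desk at the start; x runs along the roll. Lying in its groove, its axis is 16 mm above the tray's origin.
- roll_short: the shorter, thicker paper-wrapped coin roll, 55 mm long, 26 mm diameter, about 0.21 kg, lying down; faintly faceted. Origin: its centre, on its axis, 13 mm above the desk at the start; x runs along the roll. Lying in its groove, its axis is 16.4 mm above the tray's origin.
- lid: loose dark steel lid of the box, 0.35 kg. Origin: centre of the underside of its lip, z up. Lip: tapered frame 10 mm high, 124x174 mm (x,y) at the foot, 135x185 at the top; on it a plate 152x202x4 mm. Black handle bar in the middle: along y, 90 long, 12 wide, 10 deep, top at 44 mm. Seated (either way round): lip inside the walls, plate on the rim, origin 60 mm above the box origin.
- jar_yellow: bystander: clear jar with a yellow lid, 92 mm across, 123 mm high, standing behind the work. Leave alone. Origin: centre of its underside.
- stapler: bystander: black stapler, 36 x 138 x 53 mm, at the right of the work. Leave alone. Origin: centre of its underside.
- calculator: bystander: pocket calculator, 138 x 92 x 22 mm, at the right in front. Leave alone. Origin: centre of its underside.
There are look-alikes about, which are no part of the job. Leave any purple look-alike of the roll_short alone.

How it is judged:
By the outcome, as a careful person would: the job done as asked, in the order asked, and still so for the second after the job is handed in, with the robot touching nothing.
It also fails if it takes over 136 s, if anything falls off the work surface, if the arm or the gripper's body presses on something with over 40 N, if the wrist force passes 120 N, or if a joint passes its speed limit or range.

### The arm

A 6-joint arm with a two-finger parallel gripper is mounted at the origin on a cart in front of the work surface, level with it; the furniture and walls round the work are solid. World frame = base frame: x ahead of the robot, y to its left, z up, the work surface at z = 0. Lengths are in m, angles in rad, forces in N, time in s.
With the tool pointing down it reaches from about 0.35 to 0.95 m from the base axis. Payload 17.4 kg.
Tool frame: the origin (TCP) lies on the front face of the gripper's body, between the roots of the fingers; the fingertips stand 84 mm ahead of it and the grasp point (between the pads) lies 65 mm ahead of it (tips_ahead is the distance from the TCP to the fingertips, in m); z points along the fingers, y is the line along which they close (so a half turn about z gives the same grasp; the last joint's range is limited). The gripper opens to 93 mm and grips with 3 to 60 N. Pads are 15 mm wide; open, the fingers measure 128 mm over their backs; the gripper's body (75 mm by 188 mm) begins 65 mm behind the grasp point.
Start: joints at [-0.038, 0.116, 1.442, -0, 1.584, -0.038], TCP at [0.675, -0, 0.303] pointing down, gripper open.
Joint ranges: [-2.83, 2.83], [-0.83, 2.19], [0.07, 2.5], [-1.14, 4.28], [0.01, 3], [-2.97, 2.97]. Speed limits (rad/s): [1.89, 1.89, 2.22, 3.14, 3.14, 3.14].

### API

Orientations are given as [roll, pitch, yaw] about the fixed x, y, z axes, in that order (R = Rz(yaw) Ry(pitch) Rx(roll)).
In Python, from plant import * gives the robot as it stands. The module is installed in compiled form; this text tells all that it offers.
- The arm moves only by the tool arm_command, never from a script. Its argument "increments" is one flat list of numbers, 6 for each row, row after row: the shift along the tool's x, y, z scaled (see below), then the turn, a rotation vector about the tool's x, y, z scaled (see below). A call has 1 to 20 rows; each row shifts and turns the commanded pose from where the row before left it, along the tool's axes as they then stand; what a row does not reach is not made up. The controller multiplies each number of a shift by 2.5 cm and each number of a turn by 5 degrees. A row lasts 1/8 s, in which the tool goes at most 62.5 mm and 10.7 degrees, less where a joint would pass 70% of its speed; a pose out of reach is approached as far as the arm can. A call with a number of a shift or a turn outside -1 to 1 is refused whole. A call with a gripper value outside its range is refused whole. "grip" is the opening, from -1 (shut) to 1 (fully open), set as the call begins (left out, the last holds). The fingers move at their own pace and stop on an object; "grip_force" is the grip in N (left out, the last holds). Time passes only in rows, so rows that do not move let the fingers close. It gives the time, the measured TCP pose, the force, the opening and the grip force at its end, in the units of the state.
- observe(): the state, without advancing time (a new reading comes with each control period).
- snapshot(name): name is "scene" or "side" or "wrist"; returns a dict with "img" (384x512x3 uint8, red, green, blue), "fx", "fy", "cx", "cy" (pixels), "dist_coeffs" ([k1, k2, p1, p2, k3] as OpenCV has them; the pictures are not rectified), "R" (3x3) and "t" (3): a world point X has camera coordinates R X + t; the wrist camera has in their place "T_tool_cam" (4x4, takes a point from camera to tool coordinates, whose origin is the TCP and whose axes are the flange's). Camera axes: x right, y down, z forward; pixel columns grow to the right and rows downward; lengths in m; the calibration is good to about 2 mm. A picture is of the moment at which its call begins: read the wrist's pose just before it. There is no depth.
- hand_in(): hands the job in; it is judged then, once.
The state is a dict: "t": time; "joints": joint angles; "qvel": joint speeds; "effort": joint torques, N m; "position": TCP position; "tcp_rot": TCP orientation; "wrist_force": force on the tool from outside, world axes, zero at the start; "moment": the same for the moment, N m; "opening": finger opening in m; "grip_force": force on a finger pad.
Only numpy, scipy, OpenCV 4.12 (cv2) and the standard library are available. Lean on these libraries where they do the work, as an engineer would, in place of code of your own. Each camera call takes 0.05 s, during which the arm holds its last target. There are 200 camera calls.

## Working session

There is one attempt and no reset: what is moved stays moved. The work goes in short steps, Python scripts to look and compute and a tool call to move; the robot and the scene stay as the last step left them, time stands still between calls to the robot, and variables do not carry over. Pictures are saved under pics/ and viewed, at most 14 in all, crops included, and the job is handed in when it is done.

Besides the shell and the picture viewer there is one more tool, called after "Request:" as a command line: name --argument value ..., lists and objects as JSON in quotes. arm_command: Moves the arm, as the interface text tells. Shifts and turns lie within -1 to 1; 1 stands for 2.5 cm of shift or 5 degrees of turn. Its arguments: {"type":"object","properties":{"increments":{"type":"array"},"grip":{"type":"number"},"grip_force":{"type":"number"}},"required":["increments"]}

```bash
mkdir -p pics
python3 - <<'E'
from plant import *
import cv2,json,numpy as np
s=observe();print({k:np.round(v,3).tolist() for k,v in s.items()})
for n in("scene","side","wrist"):
    d=snapshot(n);cv2.imwrite(f"pics/{n}0.png",d["img"][:,:,::-1])
    print(n,[np.round(d[k],4).tolist() for k in d if k!="img"])
a=cv2.imread("pics/scene0.png");b=cv2.imread("pics/side0.png")
cv2.imwrite("pics/s0.png",cv2.resize(a,(800,600)));cv2.imwrite("pics/d0.png",cv2.resize(b,(800,600)))
E
```

```text
{'t': 0.0, 'joints': [-0.038, 0.116, 1.442, -0.0, 1.584, -0.038], 'qvel': [-0.0, -0.0, 0.002, -0.001, -0.0, 0.001], 'effort': [-0.002, -72.127, -62.261, 0.078, 0.024, -0.0], 'position': [0.675, -0.0, 0.302], 'tcp_rot': [-3.14, -0.0, 1.571], 'wrist_force': [-0.173, -0.031, 0.943], 'moment': [0.017, 0.025, -0.047], 'grip_force': 0.0, 'opening': 0.093}
scene [454.6479, 454.6479, 253.1177, 191.5157, [-0.102, 0.0, 0.0, 0.0, 0.0], [[-0.8669, -0.4982, 0.0193], [-0.2129, 0.3349, -0.9179], [0.4508, -0.7998, -0.3964]], [0.4434, 0.2334, 1.1132]]
side [452.986, 452.986, 258.3043, 193.2381, [0.0242, 0.0, 0.0, 0.0, 0.0], [[-0.9439, -0.3302, -0.0028], [-0.194, 0.5613, -0.8046], [0.2672, -0.7589, -0.5939]], [0.4851, 0.2377, 1.3535]]
wrist [294.8004, 294.8004, 256.3762, 190.7472, [0.0127, 0.0, 0.0, 0.0, 0.0], [[0.0006, -0.9656, -0.2602, 0.0726], [1.0, 0.0003, 0.001, -0.0006], [-0.0009, -0.2602, 0.9656, -0.0804], [0.0, 0.0, 0.0, 1.0]]]
```

View pics/s0.png

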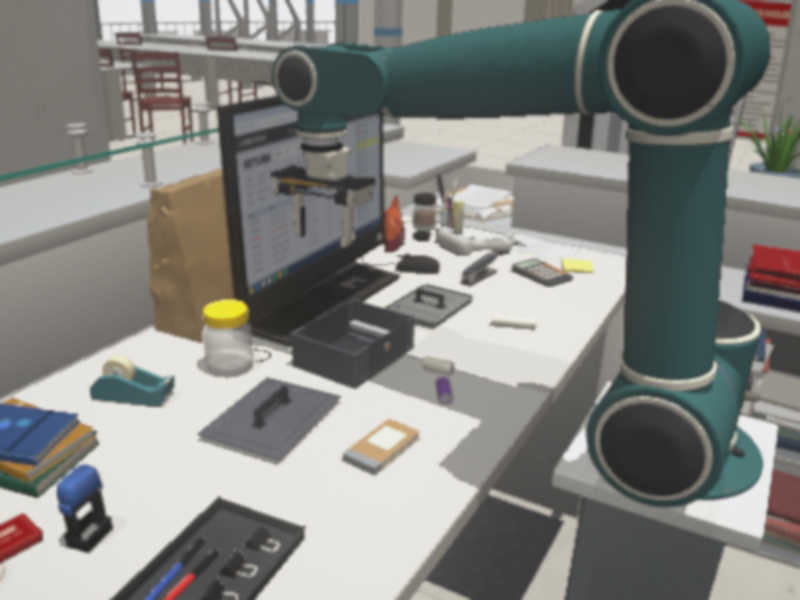

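View pics/d0.png

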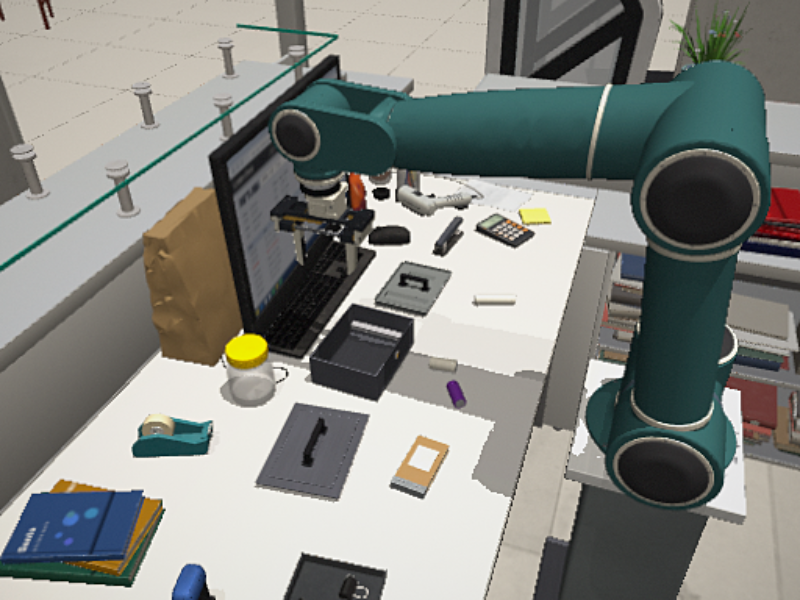

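View pics/wrist0.png

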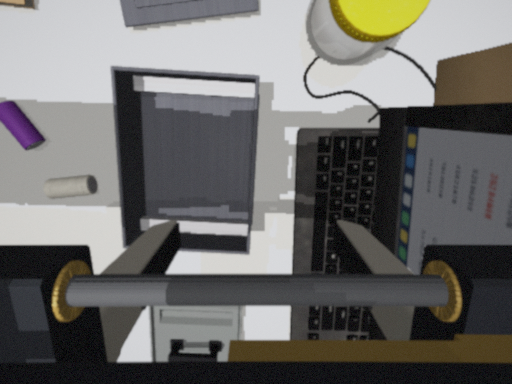

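The box is in the middle. The lid and book are to its left (+y), and the tray, white short roll and long roll are to its right. The purple look-alike lies near the short roll. I'll write helpers and compute coarse positions.

```bash
cat > h.py <<'E'
import numpy as np,cv2
from scipy.spatial.transform import Rotation as Ro
from plant import *
def cam(n):
    s=observe(); d=snapshot(n)
    K=np.array([[d["fx"],0,d["cx"]],[0,d["fy"],d["cy"]],[0,0,1]]);D=np.array(d["dist_coeffs"])
    if n=="wrist":
        T=np.eye(4);T[:3,:3]=Ro.from_euler("xyz",s["tcp_rot"]).as_matrix();T[:3,3]=s["position"]
        T=T@np.array(d["T_tool_cam"]); Rc,c=T[:3,:3],T[:3,3]
    else: Rc=np.array(d["R"]).T;c=-Rc@np.array(d["t"])
    return dict(img=d["img"][:,:,::-1].copy(),K=K,D=D,Rc=Rc,c=c,s=s)
def onz(C,px,z):
    u=cv2.undistortPoints(np.array(px,float).reshape(-1,1,2),C["K"],C["D"]).reshape(-1,2)
    r=np.c_[u,np.ones(len(u))]@C["Rc"].T
    return (C["c"]+r*((z-C["c"][2])/r[:,2])[:,None])[:,:2]
def proj(C,X):
    Rw=C["Rc"].T
    return cv2.projectPoints(np.array(X,float).reshape(-1,3),cv2.Rodrigues(Rw)[0],-Rw@C["c"],C["K"],C["D"])[0].reshape(-1,2)
def rect(P):
    (c,(w,h),a)=cv2.minAreaRect((np.array(P)*1000).astype(np.float32)); return np.round([c[0],c[1],w,h,a],1)
E
python3 - <<'E'
from h import *
W=cam("wrist");S=cam("side");A=cam("scene");k=.64
print("box rim W",onz(W,[(113,67),(259,76),(248,253),(123,250)],.07).round(3).tolist())
f=lambda C,p,z:onz(C,[(x*k,y*k) for x,y in p],z).round(3).tolist()
print("box rim S",f(S,[(311,351),(390,388),(414,319),(345,305)],.07))
print("lid S plate",f(S,[(258,487),(340,498),(369,412),(296,404)],.012))
print("book S",f(S,[(391,488),(431,497),(449,445),(416,436)],.016))
print("tray S",f(S,[(375,303),(430,314),(451,271),(401,262)],.018))
print("longroll S",f(S,[(474,299),(516,299)],.012))
print("short S",f(S,[(431,365),(457,366)],.013),"purple",f(S,[(450,386),(460,402)],.013))
print("jar",f(S,[(247,345)],.123),"stapler",f(S,[(448,238)],.05),"calc",f(S,[(505,230)],.022))
print("monitor base",f(S,[(252,345)],.0), "keyb",f(S,[(300,350),(375,255)],.02),"monitor top",f(S,[(335,58),(213,152)],.4))
E
```

```text
box rim W [[0.534, 0.114], [0.677, 0.106], [0.665, -0.087], [0.52, -0.083]]
box rim S [[0.681, 0.088], [0.493, 0.137], [0.518, -0.079], [0.677, -0.077]]
lid S plate [[0.645, 0.386], [0.502, 0.361], [0.53, 0.156], [0.673, 0.183]]
book S [[0.426, 0.316], [0.356, 0.312], [0.359, 0.19], [0.423, 0.189]]
tray S [[0.644, -0.171], [0.511, -0.172], [0.514, -0.356], [0.645, -0.354]]
longroll S [[0.432, -0.269], [0.339, -0.301]]
short S [[0.458, -0.012], [0.405, -0.027]] purple [[0.402, 0.036], [0.371, 0.073]]
jar [[0.773, 0.167]] stapler [[0.552, -0.453]] calc [[0.431, -0.587]]
monitor base [[0.852, 0.039]] keyb [[0.733, 0.041], [0.717, -0.36]] monitor top [[0.942, -0.676], [0.934, -0.058]]
```

Request:
arm_command --increments '[1,-0.7,0,0,0,0,1,-0.7,0,0,0,0,1,-0.7,0,0,0,0,1,-0.7,0,0,0,0,1,-0.7,0,0,0,0,1,-0.7,0,0,0,0,1,-0.7,0,0,0,0,0.6,-0.7,0,0,0,0,0,0,0,0,0,0,0,0,0,0,0,0]'

```text
t: 1.55
position: [0.5352, 0.1896, 0.3028]
tcp_rot: [3.141, 0.0, 1.571]
wrist_force: [0.3, -0.1, 0.3]
opening: 0.0932
grip_force: 0.0
```

Run:
```python
from h import *
import pickle
C=cam("wrist");print(C["s"]["position"],C["s"]["tcp_rot"],np.abs(C["s"]["qvel"]).max());pickle.dump(C,open("L.pkl","wb"));cv2.imwrite("pics/L.png",C["img"])
```

```text
[0.53523258 0.18958577 0.30282942] [3.14132384e+00 1.44219713e-04 1.57069580e+00] 0.00888773249367894
```

View pics/L.png

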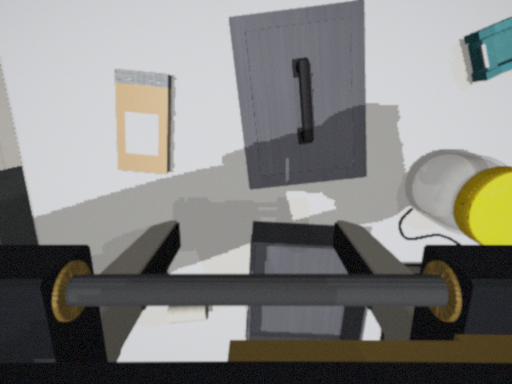

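The lid plate corners are near (230,16), (364,0), (367,178) and (250,189). The book's top face spans roughly (115,69)–(168,173).

```bash
cat >> h.py <<'E'
def blob(C,mask,seed=None,k=3):
    mask=cv2.morphologyEx(mask.astype(np.uint8)*255,cv2.MORPH_OPEN,np.ones((k,k)))
    cs=cv2.findContours(mask,cv2.RETR_EXTERNAL,cv2.CHAIN_APPROX_NONE)[0]
    if seed: cs=[c for c in cs if cv2.pointPolygonTest(c,seed,False)>=0]
    c=max(cs,key=cv2.contourArea); return c.reshape(-1,2).astype(float)
E
python3 - <<'E'
from h import *
import pickle
C=pickle.load(open("L.pkl","rb"));im=C["img"];im=im.copy()
im[225:]=255
g=cv2.cvtColor(im,cv2.COLOR_BGR2GRAY);hsv=cv2.cvtColor(im,cv2.COLOR_BGR2HSV)
print([ (p,im[p[1],p[0]].tolist()) for p in [(260,100),(330,160),(215,150),(420,40),(145,100),(145,130),(145,74),(172,120),(205,60),(310,182)]])
m=(g<112);p=blob(C,m,(260,100));print("lid",p.min(0),p.max(0),rect(onz(C,p,.014)))
q=cv2.approxPolyDP(p.astype(np.int32),12,True).reshape(-1,2);print(q.tolist(),onz(C,q,.014).round(4).tolist())
m=(g<50);m[:,:270]=0;m[:,340:]=0
p=blob(C,m,(306,90));print("handle",p.min(0),p.max(0),rect(onz(C,p,.044)))
m=(hsv[...,1]>70)&(hsv[...,2]>150);p=blob(C,m,(125,90));print("book",p.min(0),p.max(0),rect(onz(C,p,.016)))
m=((g<175)|(hsv[...,1]>70));m[:60]=0;m[:,:60]=0;m[180:]=0;m[:,200:]=0;p=blob(C,m,(125,90));print("book all",p.min(0),p.max(0),rect(onz(C,p,.016)))
E
```

```text
[((260, 100), [127, 118, 117]), ((330, 160), [83, 76, 75]), ((215, 150), [217, 215, 213]), ((420, 40), [210, 207, 206]), ((145, 100), [151, 187, 210]), ((145, 130), [216, 213, 212]), ((145, 74), [171, 169, 167]), ((172, 120), [153, 157, 157]), ((205, 60), [216, 213, 211]), ((310, 182), [107, 105, 105])]Traceback (most recent call last):
  File "<stdin>", line 7, in <module>
  File "h.py", line 25, in blob
    c=max(cs,key=cv2.contourArea); return c.reshape(-1,2).astype(float)
ValueError: max() iterable argument is empty
```

Request:
arm_command --increments '[-1,0,0,0,0,0,-1,0,0,0,0,0,-1,0,0,0,0,0,-1,0,0,0,0,0,-1,0,0,0,0,0,-1,0,0,0,0,0,-1,0,0,0,0,0,-0.6,0,0,0,0,0,-1,0,0,0,0,0,-1,0,0,0,0,0,-1,0,0,0,0,0,0,0,0,0,0,0,0,0,0,0,0,0]'

```text
t: 3.22
position: [0.5351, -0.0748, 0.3027]
tcp_rot: [-3.141, -0.0, 1.57]
wrist_force: [0.0, -0.1, -0.4]
opening: 0.0931
grip_force: 0.0
```

Run:
```python
from h import *
import pickle
C=cam("wrist");print(C["s"]["position"],C["s"]["tcp_rot"],np.abs(C["s"]["qvel"]).max());pickle.dump(C,open("B.pkl","wb"));cv2.imwrite("pics/B.png",C["img"])
```

```text
[ 0.53508455 -0.07478416  0.30267665] [-3.14145327e+00 -2.46151659e-04  1.57044423e+00] 0.012343122727993946
```

Request:
arm_command --increments '[-1,0,0,0,0,0,-1,0,0,0,0,0,-1,0,0,0,0,0,-1,0,0,0,0,0,-1,0,0,0,0,0,-1,0,0,0,0,0,-1,0,0,0,0,0,-1,0,0,0,0,0,-1,0,0,0,0,0,-1,0,0,0,0,0,0,0,0,0,0,0,0,0,0,0,0,0]'

```text
t: 4.78
position: [0.535, -0.325, 0.3026]
tcp_rot: [-3.141, -0.0, 1.571]
wrist_force: [0.7, 0.3, -0.1]
opening: 0.093
grip_force: 0.0
```

Run:
```python
from h import *
import pickle
C=cam("wrist");print(C["s"]["position"],C["s"]["tcp_rot"],np.abs(C["s"]["qvel"]).max());pickle.dump(C,open("R.pkl","wb"));
B=pickle.load(open("B.pkl","rb"))
cv2.imwrite("pics/R.png",np.hstack([B["img"][:270,60:400],C["img"][:270,60:400]]))
```

```text
[ 0.53502644 -0.32503793  0.30260481] [-3.14139960e+00 -3.76621255e-04  1.57051377e+00] 0.010838341277877922
```

View pics/R.png

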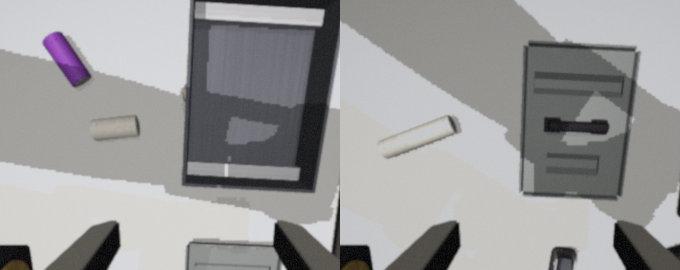

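The tray has its long groove toward +y, the same way round as the box. The rolls are clear in the wrist views, and the purple one is a look-alike. Next I'll take a centred box view and then fit edges.

Request:
arm_command --increments '[1,0.2,0,0,0,0,1,0.2,0,0,0,0,1,0.2,0,0,0,0,1,0.2,0,0,0,0,1,0.2,0,0,0,0,1,0.2,0,0,0,0,1,0.2,0,0,0,0,1,0.2,0,0,0,0,1,0.2,0,0,0,0,1,0.2,0,0,0,0,1,0.2,0,0,0,0,0.4,0.4,0,0,0,0,0,0,0,0,0,0,0,0,0,0,0,0]'

```text
t: 6.58
position: [0.6, -0.0406, 0.3026]
tcp_rot: [-3.141, 0.0, 1.571]
wrist_force: [-0.4, -0.1, -0.3]
opening: 0.093
grip_force: 0.0
```

```bash
cat >> h.py <<'E'
def quad(C,q,z,w=8,lo=.12,hi=.88,ch=None,sgn=0):
    """refine corner pixels q (in order) by fitting strongest-gradient lines; returns corners px, world corners on z, rect centre/size/angle.
    sgn=+1: dark inside, bright outside"""
    g=cv2.GaussianBlur(C["img"] if ch is None else C["img"][...,ch],(3,3),0)
    if g.ndim==3:g=cv2.cvtColor(g,cv2.COLOR_BGR2GRAY)
    g=g.astype(np.float32);q=np.array(q,float);cen=q.mean(0);L=[]
    for i in range(4):
        a,b=q[i],q[(i+1)%4];d=(b-a)/np.linalg.norm(b-a);n=np.array([d[1],-d[0]])
        if n@((a+b)/2-cen)<0:n=-n
        o=np.arange(-w,w+.01,.5);pts=[]
        for s in np.linspace(lo,hi,60):
            P=a+(b-a)*s+o[:,None]*n
            v=cv2.remap(g,P[:,0].astype(np.float32).reshape(1,-1),P[:,1].astype(np.float32).reshape(1,-1),cv2.INTER_LINEAR)[0]
            G=np.gradient(v);G=G*sgn if sgn else abs(G);k=int(G.argmax())
            if G[k]>3:
                sl=slice(max(0,k-2),k+3);W=np.clip(G[sl],1e-3,None);pts.append((P[sl]*W[:,None]).sum(0)/W.sum())
        u=cv2.undistortPoints(np.array(pts).reshape(-1,1,2),C["K"],C["D"]).reshape(-1,2)
        r=np.c_[u,np.ones(len(u))]@C["Rc"].T;X=(C["c"]+r*((z-C["c"][2])/r[:,2])[:,None])[:,:2]
        l=cv2.fitLine(X.astype(np.float32)*1000,cv2.DIST_HUBER,0,.01,.01).ravel();L.append((l[2:]/1000,l[:2],len(pts)))
    P=[]
    for i in range(4):
        (a,d,_),(b,e,_)=L[i-1],L[i];t=np.linalg.solve(np.c_[d,-e],b-a);P.append(a+d*t[0])
    P=np.array(P);e=[np.linalg.norm(P[(i+1)%4]-P[i])*1e3 for i in range(4)]
    ang=[np.degrees(np.arctan2(*(P[(i+1)%4]-P[i])[::-1])) for i in range(4)]
    print("  centre",P.mean(0).round(4),"sides",np.round(e,1),"angles",np.round(ang,1),"n",[l[2] for l in L]);return P
E
python3 - <<'E'
from h import *
import pickle
B=cam("wrist");print(B["s"]["position"],np.abs(B["s"]["qvel"]).max());pickle.dump(B,open("B2.pkl","wb"));cv2.imwrite("pics/B2.png",B["img"])
L=pickle.load(open("L.pkl","rb"));R=pickle.load(open("R.pkl","rb"))
print("lid");quad(L,[(230,16),(364,1),(367,178),(250,189)],.014,sgn=1)
print("book");quad(L,[(115,69),(171,75),(168,173),(117,170)],.016,w=5)
print("tray");quad(R,[(244,42),(357,48),(340,198),(242,195)],.018,sgn=1)
c=proj(B,[(.668,.108,.07),(.524,.108,.07),(.524,-.09,.07),(.668,-.09,.07)]);print(c.round().tolist())
print("box");quad(B,c,.07,w=14,sgn=1)
E
```

```text
[ 0.59996767 -0.04056059  0.30262883] 0.006045506861379184
lid
  centre [0.5894 0.2727] sides [150.4 199.9 150.4 200.1] angles [   6.4  -83.6 -173.5   96.4] n [60, 60, 60, 60]
book
  centre [0.3958 0.2473] sides [ 62.1 120.5  61.2 119.6] angles [ -4.6 -95.6 174.5  84.8] n [60, 60, 60, 60]
tray
  centre [ 0.5821 -0.2694] sides [132.2 179.7 130.8 181.6] angles [ -4.  -92.7 176.9  87.7] n [60, 60, 60, 60]
[[328.0, 28.0], [177.0, 28.0], [190.0, 223.0], [317.0, 223.0]]
box
  centre [0.5977 0.0135] sides [146.4 195.  145.8 195.2] angles [176.7 -93.2  -3.3  86.7] n [60, 60, 60, 60]
```

View pics/B2.png

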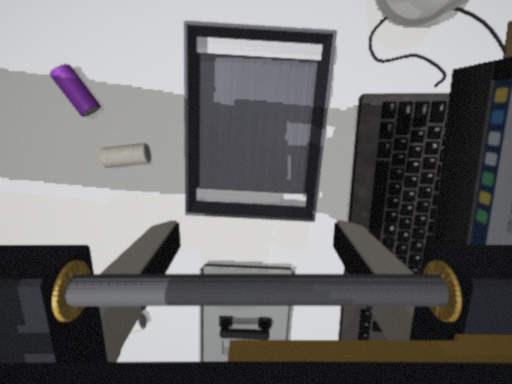

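Request:
arm_command --increments '[0.96,-0.68,0.4,0,0,0,0.96,-0.68,0.4,0,0,0,0.96,-0.68,0.4,0,0,0,0.96,-0.68,0.4,0,0,0,0.96,-0.68,0.4,0,0,0,0.96,-0.68,0.4,0,0,0,0.96,-0.68,0.4,0,0,0,0.96,-0.68,0.4,0,0,0,0.96,-0.68,0.4,0,0,0,0.96,-0.68,0.4,0,0,0,0.96,-0.68,0.4,0,0,0,0.96,-0.68,0.4,0,0,0,0,0,0.5,0,0,0.53,0,0,0.5,0,0,0.53,0,0,0.94,0,0,0,0,0,0.94,0,0,0,0,0,0.94,0,0,0,0,0,0,0,0,0]'

```text
t: 8.88
position: [0.396, 0.2473, 0.0864]
tcp_rot: [-3.141, 0.001, 1.478]
wrist_force: [0.4, -0.7, 0.1]
opening: 0.0928
grip_force: 0.0
```

Request:
arm_command --increments '[0,0,0,0,0,0,0,0,0,0,0,0,0,0,0,0,0,0,0,0,0,0,0,0,0,0,0,0,0,0,0,0,0,0,0,0,0,0,0,0,0,0,0,0,0,0,0,0]' --grip -0.1 --grip_force 25

```text
t: 9.88
position: [0.3961, 0.248, 0.0875]
tcp_rot: [3.141, -0.0, 1.478]
wrist_force: [-0.5, -1.1, 6.4]
opening: 0.0621
grip_force: 25.0
```

Run:
```python
from h import *
import pickle
s=observe();print(s["opening"],s["grip_force"],s["position"],s["tcp_rot"])
B=pickle.load(open("B2.pkl","rb"));R=pickle.load(open("R.pkl","rb"))
for n,C,(x0,y0,x1,y1) in(("short",B,(90,130,165,180)),("long",R,(88,105,190,170))):
    im=C["img"].astype(int);d=im[...,2]-im[...,0]
    sub=d[y0:y1,x0:x1];print(n,np.percentile(sub,[5,50,75,90,98]))
    m=np.zeros(d.shape,bool);m[y0:y1,x0:x1]=sub>(np.percentile(sub,50)+np.percentile(sub,97))/2
    p=blob(C,m);print(p.min(0),p.max(0),rect(onz(C,p,.013)),rect(onz(C,p,.018)))
```

```text
0.062067321569075094 25.00107318162918 [0.39607814 0.248049   0.08750347] [ 3.14142809e+00 -6.99546498e-05  1.47836950e+00]
short [ 2.  4.  6. 12. 13.]
[ 99. 144.] [145. 166.] [430.7 -22.   58.3  24.1   5.6] [433.  -21.3  57.5  23.8   5.6]
long [-5.  2.  5.  9. 13.]
[101. 129.] [174. 157.] [ 386.9 -290.9   97.5    9.9   18. ] [ 388.9 -290.3   96.2    9.8   18. ]
```

```bash
cat >> h.py <<'E'
def plan(x,y,z,yaw):
    """total units: turn about tool z first, then tool shift with axes after the turn (tool pointing down)"""
    s=observe();c=np.degrees(s["tcp_rot"][2]);d=(yaw-c+90)%180-90;p=s["position"]
    a=np.radians(c+d);w=np.array([x-p[0],y-p[1]]);tx=np.array([np.cos(a),np.sin(a)]);ty=np.array([np.sin(a),-np.cos(a)])
    print("yaw",round(c,2),"turn",round(-d/5,3),"x",round(w@tx/.025,3),"y",round(w@ty/.025,3),"z",round((p[2]-z)/.025,3),"pos",p.round(4))
E
python3 - <<'E'
from h import *
plan(.5977,.0135,.20,86.7)
E
```

```text
yaw 84.7 turn -0.399 x -8.902 y 8.592 z -4.5 pos [0.3961 0.248  0.0875]
```

Request:
arm_command --increments '[0,0,-0.9,0,0,0,0,0,-0.9,0,0,0,0,0,-0.9,0,0,-0.2,0,0,-0.9,0,0,-0.2,0,0,-0.9,0,0,0,-0.99,0.955,0,0,0,0,-0.99,0.955,0,0,0,0,-0.99,0.955,0,0,0,0,-0.99,0.955,0,0,0,0,-0.99,0.955,0,0,0,0,-0.99,0.955,0,0,0,0,-0.99,0.955,0,0,0,0,-0.99,0.955,0,0,0,0,-0.99,0.955,0,0,0,0,0,0,0,0,0,0]'

```text
t: 11.75
position: [0.5984, 0.0118, 0.199]
tcp_rot: [-3.141, 0.0, 1.511]
wrist_force: [-0.6, -0.2, -1.7]
opening: 0.0617
grip_force: 25.0
```

Run:
```python
from h import *
plan(.5977,.0135,.0915,86.7);s=observe();print(s["opening"],s["wrist_force"])
```

```text
yaw 86.59 turn -0.021 x 0.065 y -0.034 z 4.298 pos [0.5984 0.0118 0.199 ]
0.061653113343106844 [-0.57499038 -0.20336599 -1.67990104]
```

Request:
arm_command --increments '[0.06,0,0.9,0,0,0,0,0,0.9,0,0,0,0,0,0.9,0,0,0,0,0,0.7,0,0,0,0,0,0.5,0,0,0,0,0,0.3,0,0,0,0,0,0.1,0,0,0,0,0,0,0,0,0]'

```text
t: 12.75
position: [0.5979, 0.0147, 0.0926]
tcp_rot: [3.141, -0.0, 1.513]
wrist_force: [0.1, -0.9, -2.0]
opening: 0.0614
grip_force: 25.0
```

Request:
arm_command --increments '[0,0,0,0,0,0,0,0,0,0,0,0,0,0,0,0,0,0,0,0,0,0,0,0,0,0,-0.5,0,0,0,0,0,-1,0,0,0,0,0,-1,0,0,0,0,0,-1,0,0,0,0,0,-1,0,0,0,0,0,-1,0,0,0,0,0,-1,0,0,0,0,0,-1,0,0,0,0,0,-1,0,0,0]' --grip 0.6

```text
t: 14.38
position: [0.5976, 0.0148, 0.3067]
tcp_rot: [3.141, -0.0, 1.513]
wrist_force: [-0.4, 0.3, -0.5]
opening: 0.0745
grip_force: 0.0
```

Run:
```python
from h import *
plan(.5977,-.0406,.3026,90)
```

```text
yaw 86.7 turn -0.659 x -2.215 y 0.005 z 0.162 pos [0.5976 0.0148 0.3067]
```

Request:
arm_command --increments '[0,0,0,0,0,-0.33,0,0,0.16,0,0,-0.33,-0.74,0,0,0,0,0,-0.74,0,0,0,0,0,-0.74,0,0,0,0,0,0,0,0,0,0,0,0,0,0,0,0,0]'

```text
t: 15.25
position: [0.5978, -0.0409, 0.3007]
tcp_rot: [-3.142, -0.0, 1.57]
wrist_force: [0.3, -0.0, 0.1]
opening: 0.0744
grip_force: 0.0
```

Run:
```python
from h import *
import pickle
B=cam("wrist");print(B["s"]["position"],B["s"]["tcp_rot"]);pickle.dump(B,open("B3.pkl","wb"))
cv2.imwrite("pics/B3.png",cv2.resize(B["img"][0:250,80:400],None,fx=2,fy=2))
c=proj(B,[(.672,.108,.07),(.528,.116,.07),(.522,-.08,.07),(.666,-.088,.07)])
print("box");quad(B,c,.07,w=14,sgn=1)
R=Ro.from_euler("z",-3.3,degrees=True).as_matrix()[:2,:2]
c=[np.r_[[.5979,.0147]+R@np.array(v),.019] for v in [(.031,.06),(-.031,.06),(-.031,-.06),(.031,-.06)]]
print(proj(B,c).round().tolist());quad(B,proj(B,c),.019,w=6)
```

```text
[ 0.59779027 -0.04094244  0.30073731] [-3.14156744e+00 -2.29338377e-04  1.57019301e+00]
box
  centre [0.5977 0.0135] sides [146.5 195.3 146.1 195. ] angles [176.7 -93.5  -3.2  86.4] n [60, 60, 60, 60]
[[287.0, 74.0], [233.0, 71.0], [229.0, 173.0], [279.0, 176.0]]
  centre [0.5977 0.0142] sides [ 61.1 119.   61.5 119.1] angles [176.6 -93.5  -3.5  86.7] n [60, 58, 60, 60]
```

View pics/B3.png

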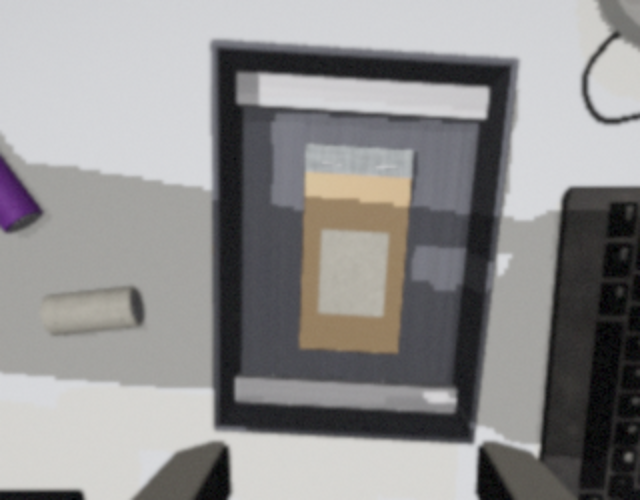

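Request:
arm_command --increments '[-0.96,-0.05,0,0,0,0,-0.96,-0.05,0,0,0,0,-0.96,-0.05,0,0,0,0,-0.96,-0.05,0,0,0,0,-0.96,-0.05,0,0,0,0,-0.96,-0.05,0,0,0,0,-0.96,-0.05,0,0,0,0,-0.96,-0.05,0,0,0,0,-0.96,-0.05,0,0,0,0,-0.96,-0.05,0,0,0,0,-0.96,-0.05,0,0,0,0,-0.96,-0.05,0,0,0,0,0,0,0,0,0,0,0,0,0,0,0,0]' --grip -0.1

```text
t: 17.05
position: [0.5828, -0.3288, 0.3007]
tcp_rot: [-3.141, -0.0, 1.571]
wrist_force: [0.1, 0.6, 0.6]
opening: 0.0419
grip_force: 0.0
```

Run:
```python
from h import *
import pickle
B=cam("wrist");print(B["s"]["position"],B["s"]["tcp_rot"]);pickle.dump(B,open("T.pkl","wb"))
cv2.imwrite("pics/T.png",cv2.resize(B["img"][20:240,130:380],None,fx=3,fy=2.7))
R=Ro.from_euler("z",-3.,degrees=True).as_matrix()[:2,:2]
for sx,sy in((.0675,.0925),(.066,.0905)):
  c=[np.r_[[.5821,-.2694]+R@np.array(v),.018] for v in [(sx,sy),(-sx,sy),(-sx,-sy),(sx,-sy)]]
  print(proj(B,c).round().tolist());
  for sg in(1,-1,0): quad(B,proj(B,c),.018,w=4,sgn=sg)
g=cv2.cvtColor(B["img"],cv2.COLOR_BGR2GRAY);h=proj(B,[(.5821,-.2694,.041)])[0].astype(int);print(h)
m=np.zeros(g.shape,bool);sl=(slice(h[1]-25,h[1]+26),slice(h[0]-45,h[0]+46));m[sl]=g[sl]<60
p=blob(B,m);print(p.min(0),p.max(0),rect(onz(B,p,.041)))
```

```text
[ 0.58281544 -0.32877218  0.30065033] [-3.14149984e+00 -2.89275334e-04  1.57067485e+00]
[[321.0, 41.0], [200.0, 34.0], [200.0, 194.0], [305.0, 199.0]]
  centre [ 0.5828 -0.2694] sides [133.  181.3 129.5 179.3] angles [176.4 -91.9  -2.8  87. ] n [60, 60, 60, 60]Traceback (most recent call last):
  File "<stdin>", line 9, in <module>
  File "h.py", line 42, in quad
    u=cv2.undistortPoints(np.array(pts).reshape(-1,1,2),C["K"],C["D"]).reshape(-1,2)
      ~~~~~~~~~~~~~~~~~~~^^^^^^^^^^^^^^^^^^^^^^^^^^^^^^^^^^^^^^^^^^^^^
cv2.error: OpenCV(4.12.0) /io/opencv/modules/calib3d/src/undistort.dispatch.cpp:347: error: (-215:Assertion failed) CV_IS_MAT(_src) && CV_IS_MAT(_dst) && (_src->rows == 1 || _src->cols == 1) && (_dst->rows == 1 || _dst->cols == 1) && _src->cols + _src->rows - 1 == _dst->rows + _dst->cols - 1 && (CV_MAT_TYPE(_src->type) == CV_32FC2 || CV_MAT_TYPE(_src->type) == CV_64FC2) && (CV_MAT_TYPE(_dst->type) == CV_32FC2 || CV_MAT_TYPE(_dst->type) == CV_64FC2) in function 'cvUndistortPointsInternal'
```

View pics/T.png

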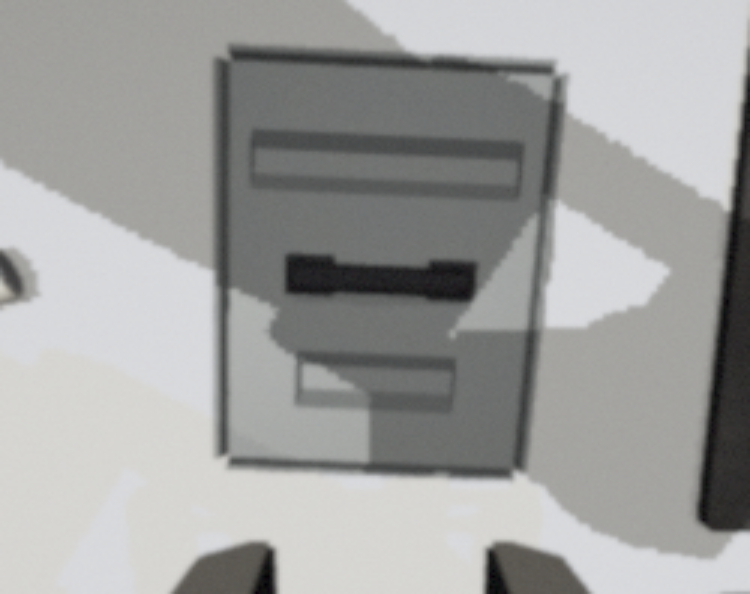

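Run:
```python
from h import *
import pickle
B=pickle.load(open("T.pkl","rb"))
g=cv2.cvtColor(B["img"],cv2.COLOR_BGR2GRAY);h=proj(B,[(.5825,-.2694,.041)])[0].astype(int);print(h)
m=np.zeros(g.shape,bool);sl=(slice(h[1]-25,h[1]+26),slice(h[0]-45,h[0]+46));m[sl]=g[sl]<60
p=blob(B,m);print(p.min(0),p.max(0),rect(onz(B,p,.041)))
R=Ro.from_euler("z",-2.8,degrees=True).as_matrix()[:2,:2]
for y,l,nm in((.048,.107,"longg"),(-.048,.067,"shortg")):
    w=.013;c=[np.r_[[.5828,-.2694]+R@np.array(v),.011] for v in [(l/2,y+w),(-l/2,y+w),(-l/2,y-w),(l/2,y-w)]]
    P=proj(B,c);print(nm,P.round().tolist());Q=quad(B,P,.011,w=4)
    print(" tray centre est",(Q.mean(0)-R@np.array([0,y])).round(4))
plan(.5828,-.2694,.18,177.2)
```

```text
[256 123]
[225. 115.] [287. 130.] [ 582.3 -268.4   14.8   70.    87.6]
longg [[305.0, 71.0], [213.0, 66.0], [213.0, 90.0], [303.0, 95.0]]
  centre [ 0.5849 -0.2216] sides [107.6  24.4 107.5  24.4] angles [177.2 -91.9  -2.8  87.9] n [60, 60, 60, 60]
 tray centre est [ 0.5826 -0.2696]
shortg [[282.0, 152.0], [229.0, 150.0], [228.0, 170.0], [280.0, 173.0]]
  centre [ 0.5804 -0.3171] sides [66.5 26.2 67.7 26.6] angles [177.5 -95.3  -2.9  87.4] n [60, 60, 59, 60]
 tray centre est [ 0.5827 -0.2692]
yaw 90.02 turn -17.437 x 0.118 y 2.36 z 4.83 pos [ 0.5829 -0.3285  0.3008]
```

Request:
arm_command --increments '[0,0,0.25,0,0,-0.97,0,0,0.25,0,0,-0.97,0,0,0.25,0,0,-0.97,0,0,0.25,0,0,-0.97,0,0,0.25,0,0,-0.97,0,0,0.25,0,0,-0.97,0,0,0.25,0,0,-0.97,0,0,0.25,0,0,-0.97,0,0,0.25,0,0,-0.97,0,0,0.25,0,0,-0.97,0,0,0.25,0,0,-0.97,0,0,0.25,0,0,-0.97,0,0,0.25,0,0,-0.97,0,0,0.25,0,0,-0.97,0,0,0.25,0,0,-0.97,0,0,0.25,0,0,-0.97,0,0,0.25,0,0,-0.97,0,0,0.25,0,0,-0.97,0,0.8,0,0,0,0,0,0.8,0,0,0,0]'

```text
t: 19.6
position: [0.5848, -0.2871, 0.1885]
tcp_rot: [3.141, 0.0, 3.093]
wrist_force: [-0.7, -0.4, 0.2]
opening: 0.0419
grip_force: 0.0
```

Request:
arm_command --increments '[0.12,0.76,0,0,0,0,0,0,0,0,0,0]'

```text
t: 19.85
position: [0.5826, -0.2679, 0.1888]
tcp_rot: [-3.141, 0.001, 3.096]
wrist_force: [0.4, 0.1, 0.4]
opening: 0.0417
grip_force: 0.0
```

Run:
```python
from h import *
plan(.5827,-.2694,.102,177.3)
```

```text
yaw 177.38 turn 0.016 x -0.005 y -0.06 z 3.47 pos [ 0.5826 -0.2679  0.1888]
```

Request:
arm_command --increments '[0,-0.06,0.9,0,0,0,0,0,0.9,0,0,0,0,0,0.9,0,0,0,0,0,0.57,0,0,0,0,0,0.2,0,0,0,0,0,0,0,0,0,0,0,0,0,0,0]'

```text
t: 20.72
position: [0.5828, -0.2713, 0.1023]
tcp_rot: [-3.141, 0.001, 3.095]
wrist_force: [0.2, -0.3, 0.7]
opening: 0.0419
grip_force: 0.0
```

Request:
arm_command --increments '[0,0,0,0,0,0,0,0,0,0,0,0,0,0,0,0,0,0,0,0,0,0,0,0,0,0,0,0,0,0,0,0,0,0,0,0,0,0,0,0,0,0,0,0,0,0,0,0]' --grip -1 --grip_force 35

```text
t: 21.72
position: [0.5825, -0.2712, 0.1016]
tcp_rot: [3.142, 0.0, 3.094]
wrist_force: [-0.8, 0.9, 2.1]
opening: 0.0116
grip_force: 35.0
```

Run:
```python
from h import *
plan(.5977,.0135,.20,176.7);s=observe();print(s["opening"],s["grip_force"],s["wrist_force"],s["tcp_rot"])
```

```text
yaw 177.3 turn 0.12 x 0.05 y 11.403 z -3.937 pos [ 0.5825 -0.2712  0.1016]
0.011630699996459975 35.000465512275696 [-0.81062847  0.87468581  2.07699788] [3.14157585e+00 1.15651649e-04 3.09446546e+00]
```

Request:
arm_command --increments '[0,0,-0.5,0,0,0,0,0,-0.9,0,0,0.13,0,0,-0.9,0,0,0,0,0,-0.9,0,0,0,0,0,-0.7,0,0,0,0,0.95,0,0,0,0,0,0.95,0,0,0,0,0,0.95,0,0,0,0,0,0.95,0,0,0,0,0,0.95,0,0,0,0,0,0.95,0,0,0,0,0,0.95,0,0,0,0,0,0.95,0,0,0,0,0,0.95,0,0,0,0,0,0.95,0,0,0,0,0,0.95,0,0,0,0,0,0.95,0,0,0,0,0,0,0,0,0,0,0,0,0,0,0,0]'

```text
t: 24.1
position: [0.599, 0.0136, 0.1988]
tcp_rot: [-3.141, -0.0, 3.084]
wrist_force: [0.7, 0.6, -2.0]
opening: 0.0114
grip_force: 35.0
```

Run:
```python
from h import *
plan(.5977,.0135,.15,176.65);s=observe();print(s["opening"],s["grip_force"],s["wrist_force"],s["tcp_rot"])
C=cam("wrist");S=cam("side")
cv2.imwrite("pics/V.png",np.hstack([cv2.resize(S["img"][150:270,170:300],None,fx=3.2,fy=3.2),C["img"][:,70:450]]))
```

```text
yaw 176.68 turn 0.007 x 0.051 y -0.005 z 1.954 pos [0.599  0.0136 0.1988]
0.011377434876824265 34.999483823776245 [ 0.74855368  0.57979281 -2.01517574] [-3.14133936e+00 -2.25370717e-04  3.08369633e+00]
```

View pics/V.png

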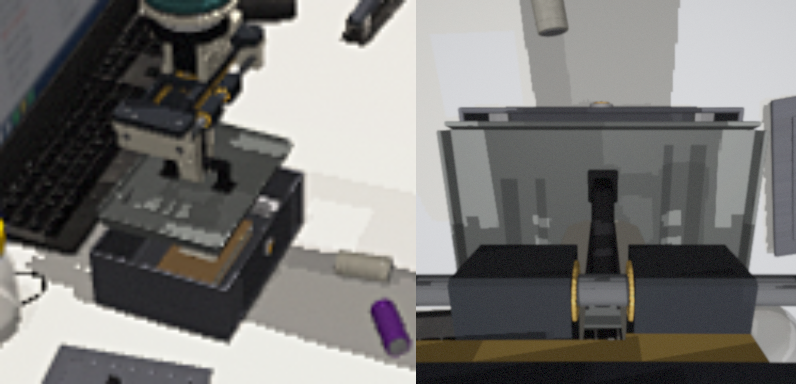

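The tray hangs level over the box. In the wrist view the box rim (cols 459–743) and the tray edge (440–763) are both centred at about col 601, so I'm lowering it.

Request:
arm_command --increments '[0.05,0,0.5,0,0,0,0,0,0.5,0,0,0,0,0,0.5,0,0,0,0,0,0.4,0,0,0,0,0,0.2,0,0,0,0,0,0.2,0,0,0,0,0,0.2,0,0,0,0,0,0.2,0,0,0,0,0,0.15,0,0,0,0,0,0,0,0,0]'

```text
t: 25.45
position: [0.5978, 0.0134, 0.1275]
tcp_rot: [-3.142, -0.0, 3.083]
wrist_force: [0.1, -0.0, -2.0]
opening: 0.0118
grip_force: 35.0
```

Request:
arm_command --increments '[0,0,0.06,0,0,0,0,0,0.03,0,0,0,0,0,0,0,0,0]'

```text
t: 25.82
position: [0.5979, 0.0134, 0.1256]
tcp_rot: [-3.142, 0.0, 3.083]
wrist_force: [-0.3, 0.2, -0.8]
opening: 0.0116
grip_force: 35.0
```

Request:
arm_command --increments '[0,0,0,0,0,0,0,0,0,0,0,0,0,0,0,0,0,0,0,0,0,0,0,0,0,0,-0.5,0,0,0,0,0,-1,0,0,0,0,0,-1,0,0,0,0,0,-1,0,0,0,0,0,-1,0,0,0,0,0,-1,0,0,0,0,0,-1,0,0,0,0,0,-0.6,0,0,0,1,0,0,0,0,0,1,0,0,0,0,0,0,0,0,0,0,0,0,0,0,0,0,0]' --grip -0.1

```text
t: 27.82
position: [0.5483, 0.0163, 0.3032]
tcp_rot: [-3.142, 0.0, 3.083]
wrist_force: [-0.6, -0.1, -0.3]
opening: 0.0418
grip_force: 0.0
```

Run:
```python
from h import *
import pickle
C=cam("wrist");pickle.dump(C,open("U.pkl","wb"));print(C["s"]["position"],C["s"]["opening"])
cv2.imwrite("pics/U.png",cv2.resize(C["img"],(800,600)))
```

```text
[0.54829771 0.01630085 0.30318482] 0.041781018248681176
```

View pics/U.png

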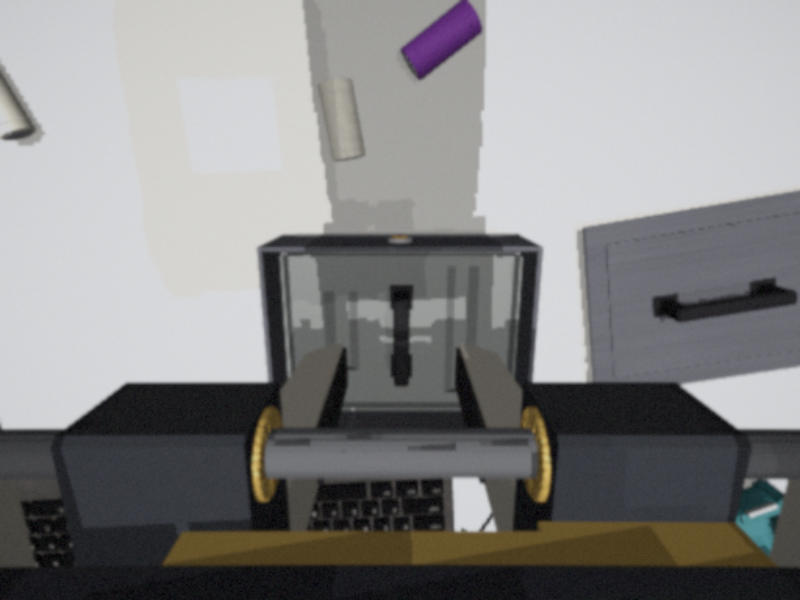

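The tray sits inside the box walls, with the deck parallel to the rim. Next is the short roll.

Request:
arm_command --increments '[0.97,-0.77,0,0,0,0,0.97,-0.77,0,0,0,0,0,0,0,0,0,0,0,0,0,0,0,0]'

```text
t: 28.38
position: [0.4979, -0.0192, 0.303]
tcp_rot: [3.141, 0.0, 3.083]
wrist_force: [-0.5, -0.0, -0.4]
opening: 0.0418
grip_force: 0.0
```

```bash
cat >> h.py <<'E'
def roll(C,xy,z,r=(45,45),show=None):
    c=proj(C,[(*xy,z)])[0].astype(int);sl=(slice(max(0,c[1]-r[1]),c[1]+r[1]),slice(max(0,c[0]-r[0]),c[0]+r[0]))
    im=cv2.GaussianBlur(C["img"],(3,3),0).astype(int);d=im[...,2]-im[...,0];s=d[sl]
    t=cv2.threshold(np.clip(s+20,0,255).astype(np.uint8),0,255,cv2.THRESH_OTSU)[0]-20
    m=np.zeros(d.shape,bool);m[sl]=s>t;p=blob(C,m);print("px",c,"thr",t,p.min(0),p.max(0),"rect",rect(onz(C,p,z)))
    return m
E
python3 - <<'E'
from h import *
import pickle
C=cam("wrist");pickle.dump(C,open("U2.pkl","wb"));print(C["s"]["position"])
roll(C,(.431,-.022),.013,(25,50))
U=pickle.load(open("U.pkl","rb"));roll(U,(.431,-.022),.013,(20,50))
# tray / groove check
R=Ro.from_euler("z",-3.3,degrees=True).as_matrix()[:2,:2]
for n,V in(("U",U),("U2",C)):
  c=[np.r_[[.5978,.0134]+R@np.array(v),.07] for v in [(-.074,.099),(-.074,-.099)]];print(n,proj(V,c).round(1).tolist())
E
```

```text
[ 0.49794212 -0.01919525  0.30302993]
px [250 116] thr 7.0 [238.  95.] [263. 143.] rect [434.9 -21.6  56.4  24.7   5.3]
px [217  73] thr 7.0 [204.  50.] [231. 101.] rect [433.5 -21.7  56.3  24.6   6.3]
U [[348.5, 157.6], [163.1, 157.7]]
U2 [[379.6, 200.9], [201.2, 201.0]]
```

Run:
```python
from h import *
plan(.4342,-.0217,.0945,185.5)
```

```text
yaw 176.66 turn -1.769 x 2.55 y 0.139 z 8.336 pos [ 0.498  -0.0191  0.3029]
```

Request:
arm_command --increments '[0,0,0.6,0,0,-0.885,0,0,0.6,0,0,-0.885,0.85,0.14,0.9,0,0,0,0.85,0,0.9,0,0,0,0.85,0,0.9,0,0,0,0,0,0.9,0,0,0,0,0,0.9,0,0,0,0,0,0.9,0,0,0,0,0,0.9,0,0,0,0,0,0.5,0,0,0,0,0,0.32,0,0,0,0,0,0,0,0,0,0,0,0,0,0,0]'

```text
t: 30.05
position: [0.4339, -0.0219, 0.0957]
tcp_rot: [-3.141, 0.001, -3.046]
wrist_force: [-0.5, -0.0, 0.3]
opening: 0.0418
grip_force: 0.0
```

Request:
arm_command --increments '[0,0,0,0,0,0,0,0,0,0,0,0,0,0,0,0,0,0,0,0,0,0,0,0,0,0,0,0,0,0,0,0,0,0,0,0]' --grip -1 --grip_force 30

```text
t: 30.8
position: [0.4337, -0.0219, 0.0953]
tcp_rot: [-3.141, 0.0, -3.046]
wrist_force: [-1.1, -0.2, 5.7]
opening: 0.0252
grip_force: 30.0
```

Run:
```python
from h import *
s=observe();print(s["opening"],s["grip_force"],s["wrist_force"])
R=Ro.from_euler("z",-3.35,degrees=True).as_matrix()[:2,:2]
for y in(-.048,.048):
    t=np.array([.5978,.0134])+R@np.array([0,y]);print(t);plan(t[0],t[1],.18,176.65)
```

```text
0.02524535791784792 29.988846369087696 [-1.12302272 -0.21730093  5.66611025]
[ 0.59499511 -0.03451798]
yaw -174.5 turn 1.77 x -6.472 y -0.125 z -3.389 pos [ 0.4337 -0.0219  0.0953]
[0.60060489 0.06131798]
yaw -174.5 turn 1.77 x -6.472 y 3.715 z -3.389 pos [ 0.4337 -0.0219  0.0953]
```

Request:
arm_command --increments '[0,0,-0.4,0,0,0,0,0,-0.95,0,0,0,0,0,-0.95,0,0,0.885,0,0,-0.95,0,0,0.885,0,0,-0.95,0,0,0,-0.92,-0.02,0,0,0,0,-0.92,-0.02,0,0,0,0,-0.92,-0.02,0,0,0,0,-0.92,-0.02,0,0,0,0,-0.92,-0.02,0,0,0,0,-0.92,-0.02,0,0,0,0,-0.92,-0.02,0,0,0,0,0,0,0,0,0,0,0,0,0,0,0,0]'

```text
t: 32.55
position: [0.5936, -0.0347, 0.1999]
tcp_rot: [3.142, -0.001, 3.083]
wrist_force: [-0.3, -0.6, -2.6]
opening: 0.0253
grip_force: 30.0
```

Run:
```python
from h import *
s=observe();print(s["opening"],s["grip_force"],s["wrist_force"])
plan(.5950,-.0345,.1235,176.65)
```

```text
0.025315360623389852 29.98143984004855 [-0.2780695  -0.63172542 -2.55653582]
yaw 176.65 turn 0.0 x -0.057 y 0.012 z 3.054 pos [ 0.5936 -0.0347  0.1999]
```

Request:
arm_command --increments '[-0.06,0,0.7,0,0,0,0,0,0.7,0,0,0,0,0,0.7,0,0,0,0,0,0.45,0,0,0,0,0,0.25,0,0,0,0,0,0.15,0,0,0,0,0,0.1,0,0,0,0,0,0,0,0,0]'

```text
t: 33.55
position: [0.5956, -0.0349, 0.1239]
tcp_rot: [-3.142, 0.0, 3.083]
wrist_force: [0.1, 0.2, -1.6]
opening: 0.0253
grip_force: 30.0
```

Request:
arm_command --increments '[0,0,0.03,0,0,0,0,0,0,0,0,0]'

```text
t: 33.8
position: [0.5956, -0.0349, 0.1232]
tcp_rot: [-3.142, 0.0, 3.083]
wrist_force: [-0.7, 0.9, -2.4]
opening: 0.0254
grip_force: 30.0
```

Request:
arm_command --increments '[0,0,0,0,0,0,0,0,0,0,0,0,0,0,0,0,0,0,0,0,0,0,0,0,0,0,-0.5,0,0,0,0,0,-1,0,0,0,0,0,-1,0,0,0,0,0,-1,0,0,0,0,0,-1,0,0,0,0,0,-1,0,0,0,0,0,-1,0,0,0,0,0,-0.6,0,0,0,0,0,0,0,0,0]' --grip -0.22

```text
t: 35.42
position: [0.5957, -0.0349, 0.3017]
tcp_rot: [-3.142, 0.002, 3.083]
wrist_force: [0.4, -0.5, 0.0]
opening: 0.0363
grip_force: 0.0
```

Run:
```python
from h import *
plan(.388+.09,-.29,.30,197.5)
```

```text
yaw 176.65 turn -4.17 x 7.559 y -8.315 z 0.068 pos [ 0.5957 -0.0349  0.3017]
```

Request:
arm_command --increments '[0,0,0,0,0,-0.84,0,0,0,0,0,-0.84,0,0,0,0,0,-0.83,0,0,0,0,0,-0.83,0,0,0,0,0,-0.83,0.9,-0.81,0,0,0,0,0.9,-0.81,0,0,0,0,0.9,-0.81,0,0,0,0,0.9,-0.81,0,0,0,0,0.9,-0.81,0,0,0,0,0.9,-0.81,0,0,0,0,0.9,-0.81,0,0,0,0,0.9,-0.81,0,0,0,0,0.9,-0.81,0,0,0,0,0,0,0,0,0,0,0,0,0,0,0,0]' --grip -0.1

```text
t: 37.42
position: [0.4573, -0.2692, 0.2998]
tcp_rot: [3.141, -0.0, -2.836]
wrist_force: [-0.3, 0.6, 0.3]
opening: 0.042
grip_force: 0.0
```

Run:
```python
from h import *
import pickle
C=cam("wrist");pickle.dump(C,open("G.pkl","wb"));print(C["s"]["position"],C["s"]["joints"])
m=roll(C,(.388,-.2905),.012,(30,65))
g=cv2.cvtColor(C["img"],cv2.COLOR_BGR2GRAY);S=cam("side")
a=C["img"][:250,130:380].copy();b=a.copy();b[m[:250,130:380]]=(0,0,255)
cv2.imwrite("pics/G.png",np.hstack([a,b,cv2.resize(S["img"][190:260,180:280],(285,250))]))
```

```text
[ 0.45732847 -0.26923703  0.299843  ] [-5.80243919e-01 -2.00173720e-01  1.75264644e+00  2.26973470e-04
  1.59003844e+00 -2.45623660e+00]
px [256 110] thr 1.0 [226.  45.] [285. 174.] rect [ 390.6 -290.3  149.8   74.8   17.5]
```

View pics/G.png

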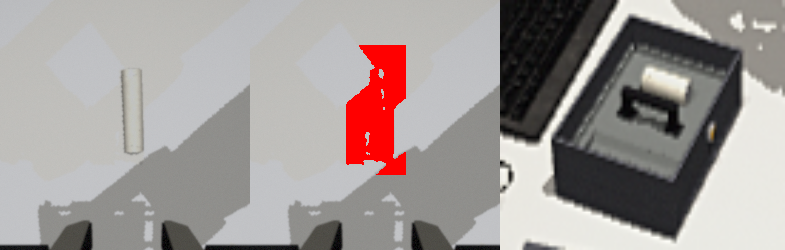

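The short roll lies in its groove. The long roll spans about (251,69)–(274,153) px in the wrist view.

Run:
```python
from h import *
import pickle
C=pickle.load(open("G.pkl","rb"))
P=quad(C,[(251,69),(271,68),(274,153),(254,154)],.012,w=4)
for z in(.006,.012,.02): print(z,onz(C,[(261,68.5),(264,154)],z).mean(0))
plan(*P.mean(0),.094,197.2)
```

```text
centre [ 0.3869 -0.283 ] sides [25.3 97.6 25.5 97.8] angles [ 112.8   20.   -66.7 -160.1] n [8, 60, 60, 60]
0.006 [ 0.38773145 -0.28230811]
0.012 [ 0.38773635 -0.28243831]
0.02 [ 0.3877429  -0.28261191]
yaw -162.46 turn 0.068 x 2.868 y 0.3 z 8.244 pos [ 0.4576 -0.269   0.3001]
```

Run:
```python
from h import *
plan(.3872,-.2827,.0932,200)
```

```text
yaw -162.46 turn -0.492 x 2.833 y 0.446 z 8.276 pos [ 0.4576 -0.269   0.3001]
```

Request:
arm_command --increments '[0,0,0.6,0,0,-0.49,0.95,0.15,0.9,0,0,0,0.95,0.15,0.9,0,0,0,0.93,0.15,0.9,0,0,0,0,0,0.9,0,0,0,0,0,0.9,0,0,0,0,0,0.9,0,0,0,0,0,0.9,0,0,0,0,0,0.8,0,0,0,0,0,0.4,0,0,0,0,0,0.18,0,0,0,0,0,0,0,0,0,0,0,0,0,0,0]'

```text
t: 39.15
position: [0.3871, -0.2833, 0.0942]
tcp_rot: [-3.141, 0.0, -2.793]
wrist_force: [-0.8, 0.3, -0.2]
opening: 0.0419
grip_force: 0.0
```

Request:
arm_command --increments '[0,0,0,0,0,0,0,0,0,0,0,0,0,0,0,0,0,0,0,0,0,0,0,0,0,0,0,0,0,0,0,0,0,0,0,0]' --grip -1 --grip_force 35

```text
t: 39.9
position: [0.3869, -0.2832, 0.0937]
tcp_rot: [-3.141, 0.0, -2.793]
wrist_force: [-0.9, 0.4, 5.2]
opening: 0.0232
grip_force: 35.0
```

Run:
```python
from h import *
s=observe();print(s["opening"],s["grip_force"],s["wrist_force"])
plan(.6006,.0613,.22,176.65)
```

```text
0.023206836528742274 35.00157359987497 [-0.8903128   0.37847609  5.23611846]
yaw -160.05 turn 4.66 x -7.726 y 14.257 z -5.052 pos [ 0.3869 -0.2832  0.0937]
```

Request:
arm_command --increments '[0,0,-0.4,0,0,0,0,0,-0.84,0,0,0.932,0,0,-0.84,0,0,0.932,0,0,-0.84,0,0,0.932,0,0,-0.84,0,0,0.932,0,0,-0.84,0,0,0.932,-0.515,0.95,0,0,0,0,-0.515,0.95,0,0,0,0,-0.515,0.95,0,0,0,0,-0.515,0.95,0,0,0,0,-0.515,0.95,0,0,0,0,-0.515,0.95,0,0,0,0,-0.515,0.95,0,0,0,0,-0.515,0.95,0,0,0,0,-0.515,0.95,0,0,0,0,-0.515,0.95,0,0,0,0,-0.515,0.95,0,0,0,0,-0.515,0.95,0,0,0,0,-0.515,0.95,0,0,0,0,-0.515,0.95,0,0,0,0]'

```text
t: 42.4
position: [0.5865, 0.0391, 0.2086]
tcp_rot: [3.142, -0.0, 3.083]
wrist_force: [-0.3, 0.0, -2.4]
opening: 0.0232
grip_force: 35.0
```

Request:
arm_command --increments '[-0.515,0.95,0,0,0,0,0,0,0,0,0,0,0,0,0,0,0,0]'

```text
t: 42.78
position: [0.6002, 0.0609, 0.2084]
tcp_rot: [-3.141, -0.001, 3.083]
wrist_force: [-0.9, 0.2, -2.8]
opening: 0.0233
grip_force: 35.0
```

Run:
```python
from h import *
s=observe();print(s["opening"],s["grip_force"],s["wrist_force"])
plan(.6006,.0613,.1225,176.65)
```

```text
0.023266769493167052 34.999156412668526 [-0.86997199  0.19197815 -2.75479864]
yaw 176.66 turn 0.002 x -0.017 y 0.018 z 3.436 pos [0.6002 0.0609 0.2084]
```

Request:
arm_command --increments '[-0.02,0.02,0.8,0,0,0,0,0,0.8,0,0,0,0,0,0.8,0,0,0,0,0,0.5,0,0,0,0,0,0.25,0,0,0,0,0,0.15,0,0,0,0,0,0.14,0,0,0,0,0,0,0,0,0,0,0,0,0,0,0]'

```text
t: 43.9
position: [0.6011, 0.0617, 0.1228]
tcp_rot: [3.142, 0.001, 3.083]
wrist_force: [0.2, -1.1, -3.8]
opening: 0.0231
grip_force: 35.0
```

Request:
arm_command --increments '[0,0,0,0,0,0,0,0,0,0,0,0,0,0,0,0,0,0,0,0,0,0,0,0,0,0,-0.5,0,0,0,0,0,-1,0,0,0,0,0,-1,0,0,0,0,0,-1,0,0,0,0,0,-1,0,0,0,0,0,-1,0,0,0,0,0,-1,0,0,0,0,0,-0.6,0,0,0,0,0,0,0,0,0]' --grip -0.22

```text
t: 45.52
position: [0.6012, 0.0617, 0.3012]
tcp_rot: [3.141, 0.002, 3.083]
wrist_force: [-0.4, 0.1, -0.8]
opening: 0.0361
grip_force: 0.0
```

Run:
```python
from h import *
plan(.5894,.20,.30,96.4);print(observe()["joints"])
```

```text
yaw 176.65 turn 16.05 x 5.552 y 0.148 z 0.047 pos [0.6012 0.0617 0.3012]
[ 6.00085212e-02 -3.78018416e-02  1.60236965e+00 -2.18946196e-05
  1.57525594e+00 -1.45229918e+00]
```

Request:
arm_command --increments '[0,0,0,0,0,0.95,0,0,0,0,0,0.95,0,0,0,0,0,0.95,0,0,0,0,0,0.95,0,0,0,0,0,0.95,0,0,0,0,0,0.95,0,0,0,0,0,0.95,0,0,0,0,0,0.95,0,0,0,0,0,0.95,0,0,0,0,0,0.95,0,0,0,0,0,0.95,0,0,0,0,0,0.95,0,0,0,0,0,0.95,0,0,0,0,0,0.95,0,0,0,0,0,0.95,0,0,0,0,0,0.95,0,0,0,0,0,0.85,-1,0,0,0,0,0,-1,0,0,0,0,0,-1,0,0,0,0,0]'

```text
t: 48.02
position: [0.6092, -0.0136, 0.2986]
tcp_rot: [-3.14, -0.0, 1.683]
wrist_force: [-0.4, 0.2, -0.7]
opening: 0.0364
grip_force: 0.0
```

Request:
arm_command --increments '[-1,0,0,0,0,0,0,0,0,0,0,0,0,0,0,0,0,0]'

```text
t: 48.4
position: [0.612, -0.0373, 0.2993]
tcp_rot: [-3.141, -0.0, 1.682]
wrist_force: [0.9, -0.0, -0.5]
opening: 0.0361
grip_force: 0.0
```

Run:
```python
from h import *
import pickle
C=cam("wrist");pickle.dump(C,open("B4.pkl","wb"));print(C["s"]["position"],C["s"]["tcp_rot"])
cv2.imwrite("pics/B4.png",cv2.resize(C["img"][0:250,110:370],None,fx=2.3,fy=2.3))
R=Ro.from_euler("z",-3.35,degrees=True).as_matrix()[:2,:2]
c=[np.r_[[.5977,.0135]+R@np.array(v),.07] for v in [(.074,.099),(-.074,.099),(-.074,-.099),(.074,-.099)]]
quad(C,proj(C,c),.07,w=6,sgn=1)
plan(.5894,.205,.30,96.4)
```

```text
[ 0.61203866 -0.03728753  0.29929801] [-3.14073200e+00 -4.39547767e-04  1.68246100e+00]
  centre [0.5971 0.0136] sides [142.1 195.  147.5 195.1] angles [176.9 -93.3  -3.1  88.3] n [60, 60, 60, 60]
yaw 96.42 turn 0.004 x 9.724 y 0.179 z -0.021 pos [ 0.612  -0.0371  0.2995]
```

View pics/B4.png

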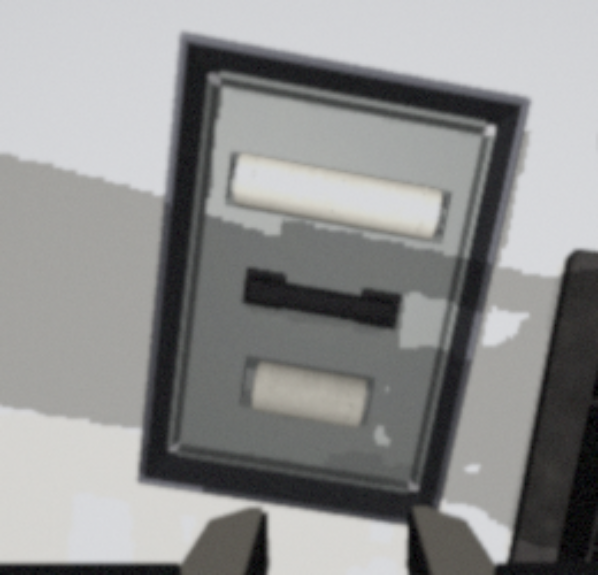

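Both rolls lie in their own grooves and the tray is level. Now the lid.

Request:
arm_command --increments '[0.97,0.02,0,0,0,0,0.97,0.02,0,0,0,0,0.97,0.02,0,0,0,0,0.97,0.02,0,0,0,0,0.97,0.02,0,0,0,0,0.97,0.02,0,0,0,0,0.97,0.02,0,0,0,0,0.97,0.02,0,0,0,0,0.97,0.02,0,0,0,0,0.97,0,0,0,0,0,0,0,0,0,0,0,0,0,0,0,0,0]'

```text
t: 49.95
position: [0.5894, 0.2038, 0.2999]
tcp_rot: [-3.141, 0.0, 1.683]
wrist_force: [0.5, 0.7, 0.3]
opening: 0.0362
grip_force: 0.0
```

Run:
```python
from h import *
import pickle
C=cam("wrist");pickle.dump(C,open("D.pkl","wb"));print(C["s"]["position"],C["s"]["tcp_rot"])
R=Ro.from_euler("z",6.4,degrees=True).as_matrix()[:2,:2]
c=[np.r_[[.5894,.2727]+R@np.array(v),.014] for v in [(.0755,.1005),(-.0755,.1005),(-.0755,-.1005),(.0755,-.1005)]]
P=quad(C,proj(C,c),.014,w=6,sgn=1)
g=cv2.cvtColor(C["img"],cv2.COLOR_BGR2GRAY);h=proj(C,[(.5894,.2727,.044)])[0].astype(int);print(h)
m=np.zeros(g.shape,bool);sl=(slice(h[1]-60,h[1]+60),slice(h[0]-15,h[0]+16));m[sl]=g[sl]<55
p=blob(C,m);print("handle",p.min(0),p.max(0),rect(onz(C,p,.044)))
plan(*P.mean(0),.105,96.5)
```

```text
[0.58943729 0.2038173  0.29991768] [-3.14148507e+00  1.83777633e-04  1.68315321e+00]
  centre [0.59   0.2728] sides [150.9 200.  149.9 199.9] angles [-173.6  -83.4    6.4   96.3] n [60, 60, 60, 60]
[263 115]
handle [256.  72.] [271. 155.] [589.1 272.7  16.   88.5   6.3]
yaw 96.4 turn -0.019 x 2.753 y 0.332 z 7.797 pos [0.5895 0.2035 0.2999]
```

Request:
arm_command --increments '[0.92,0.11,0.3,0,0,0,0.92,0.11,0.6,0,0,0,0.91,0.11,0.9,0,0,0,0,0,0.95,0,0,0,0,0,0.95,0,0,0,0,0,0.95,0,0,0,0,0,0.95,0,0,0,0,0,0.95,0,0,0,0,0,0.7,0,0,0,0,0,0.4,0,0,0,0,0,0.15,0,0,0,0,0,0,0,0,0,0,0,0,0,0,0]'

```text
t: 51.62
position: [0.5904, 0.2731, 0.1058]
tcp_rot: [3.141, -0.0, 1.682]
wrist_force: [-0.4, -0.2, 0.3]
opening: 0.0362
grip_force: 0.0
```

Request:
arm_command --increments '[0,0,0,0,0,0,0,0,0,0,0,0,0,0,0,0,0,0,0,0,0,0,0,0,0,0,0,0,0,0,0,0,0,0,0,0]' --grip -1 --grip_force 50

```text
t: 52.38
position: [0.5902, 0.273, 0.1051]
tcp_rot: [3.141, -0.0, 1.682]
wrist_force: [1.1, 0.4, 1.9]
opening: 0.0112
grip_force: 50.0
```

Run:
```python
from h import *
s=observe();print(s["opening"],s["grip_force"],s["wrist_force"])
plan(.5977,.0135,.23,86.65)
```

```text
0.011238491655207733 50.00052273273468 [1.07509631 0.44603905 1.91027111]
yaw 96.4 turn 1.95 x -10.346 y 0.906 z -4.996 pos [0.5902 0.273  0.1051]
```

Request:
arm_command --increments '[0,0,-0.4,0,0,0,0,0,-0.9,0,0,0,0,0,-0.9,0,0,0.65,0,0,-0.9,0,0,0.65,0,0,-0.9,0,0,0.65,0,0,-0.4,0,0,0,-0.94,0.08,0,0,0,0,-0.94,0.08,0,0,0,0,-0.94,0.08,0,0,0,0,-0.94,0.08,0,0,0,0,-0.94,0.08,0,0,0,0,-0.94,0.08,0,0,0,0,-0.94,0.08,0,0,0,0,-0.94,0.08,0,0,0,0,-0.94,0.08,0,0,0,0,-0.94,0.08,0,0,0,0,-0.94,0.08,0,0,0,0,0,0,0,0,0,0,0,0,0,0,0,0]'

```text
t: 54.75
position: [0.5968, 0.0134, 0.2149]
tcp_rot: [-3.141, -0.0, 1.512]
wrist_force: [0.3, -0.3, -2.7]
opening: 0.0113
grip_force: 50.0
```

Run:
```python
from h import *
s=observe();print(s["opening"],s["grip_force"],s["wrist_force"],s["tcp_rot"])
plan(.5977,.0135,.168,86.65)
```

```text
0.011302226205872571 49.99894201755524 [ 0.26849559 -0.30550425 -2.68691082] [-3.14138371e+00 -1.65715452e-04  1.51177168e+00]
yaw 86.62 turn -0.006 x 0.008 y 0.034 z 1.875 pos [0.5968 0.0134 0.2149]
```

Request:
arm_command --increments '[0,0.03,0.5,0,0,0,0,0,0.4,0,0,0,0,0,0.3,0,0,0,0,0,0.25,0,0,0,0,0,0.2,0,0,0,0,0,0.15,0,0,0,0,0,0.07,0,0,0,0,0,0,0,0,0,0,0,0,0,0,0]'

```text
t: 55.88
position: [0.5978, 0.0136, 0.1685]
tcp_rot: [3.141, -0.0, 1.512]
wrist_force: [-0.5, -0.1, -2.6]
opening: 0.0114
grip_force: 50.0
```

Request:
arm_command --increments '[0,0,0.08,0,0,0,0,0,0.05,0,0,0,0,0,0.02,0,0,0,0,0,0,0,0,0]'

```text
t: 56.38
position: [0.5978, 0.0136, 0.1647]
tcp_rot: [3.141, 0.0, 1.512]
wrist_force: [-2.1, 0.1, 1.9]
opening: 0.0113
grip_force: 50.0
```

Request:
arm_command --increments '[0,0,0,0,0,0,0,0,0,0,0,0,0,0,0,0,0,0,0,0,0,0,0,0,0,0,-0.5,0,0,0,0,0,-1,0,0,0,0,0,-1,0,0,0,0,0,-1,0,0,0,0,0,-1,0,0,0,0,0,-1,0,0,0,-1,0,-1,0,0,0,-1,0,0,0,0,0,-1,0,0,0,0,0,-0.5,0,0,0,0,0,0,0,0,0,0,0,0,0,0,0,0,0]' --grip -0.1

```text
t: 58.38
position: [0.5927, -0.0731, 0.3271]
tcp_rot: [3.142, -0.0, 1.513]
wrist_force: [0.5, 1.1, 0.2]
opening: 0.0416
grip_force: 0.0
```

Run:
```python
from h import *
C=cam("wrist");S=cam("side");A=cam("scene");print(C["s"]["position"],C["s"]["opening"])
R=Ro.from_euler("z",-3.35,degrees=True).as_matrix()[:2,:2]
c=[np.r_[[.5977,.0135]+R@np.array(v),.074] for v in [(.076,.101),(-.076,.101),(-.076,-.101),(.076,-.101)]]
quad(C,proj(C,c),.074,w=6,sgn=1)
f=lambda i:cv2.resize(i,(400,400))
cv2.imwrite("pics/F.png",np.hstack([f(S["img"][170:270,180:280]),f(A["img"][180:260,180:270])]))
```

```text
[ 0.5926987  -0.07311428  0.32711887] 0.041583881955063205Traceback (most recent call last):
  File "<stdin>", line 5, in <module>
  File "h.py", line 42, in quad
    u=cv2.undistortPoints(np.array(pts).reshape(-1,1,2),C["K"],C["D"]).reshape(-1,2)
      ~~~~~~~~~~~~~~~~~~~^^^^^^^^^^^^^^^^^^^^^^^^^^^^^^^^^^^^^^^^^^^^^
cv2.error: OpenCV(4.12.0) /io/opencv/modules/calib3d/src/undistort.dispatch.cpp:347: error: (-215:Assertion failed) CV_IS_MAT(_src) && CV_IS_MAT(_dst) && (_src->rows == 1 || _src->cols == 1) && (_dst->rows == 1 || _dst->cols == 1) && _src->cols + _src->rows - 1 == _dst->rows + _dst->cols - 1 && (CV_MAT_TYPE(_src->type) == CV_32FC2 || CV_MAT_TYPE(_src->type) == CV_64FC2) && (CV_MAT_TYPE(_dst->type) == CV_32FC2 || CV_MAT_TYPE(_dst->type) == CV_64FC2) in function 'cvUndistortPointsInternal'
```

Run:
```python
from h import *
C=cam("wrist");S=cam("side")
f=lambda i:cv2.resize(i,(400,400),interpolation=cv2.INTER_CUBIC)
cv2.imwrite("pics/F.png",np.hstack([f(S["img"][170:270,180:280]),f(C["img"][0:260,130:390])]))
```

```text
(no output)
```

View pics/F.png

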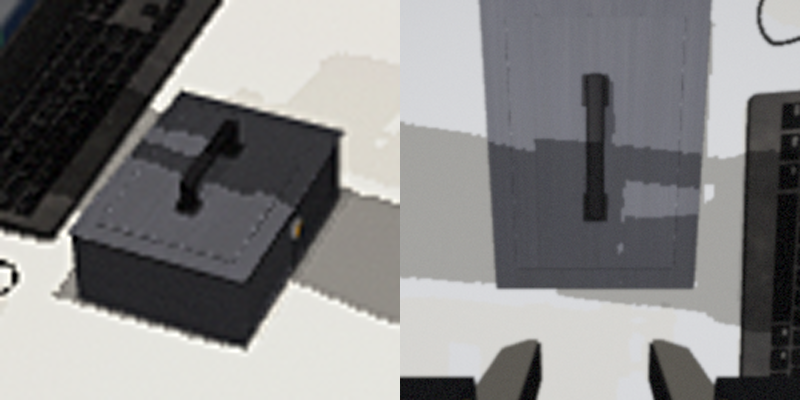

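The lid lies flush on the rim all round, with its edges parallel to the walls, and the gripper is clear.

```bash
python3 -c "
from plant import *
print(hand_in())"
```

```text
the job is handed in; nothing more can be done
None
```

The cash box is packed in the order asked (book, tray, both rolls, lid) and handed in at about 58 s; my last look showed the lid flush on the rim and nothing touching the gripper, though the hand-in gave no verdict.

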